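# Refill the label-roll magazine and lock its cover

### The job

Refill the label magazine: take the spent cardboard cores off its spindles and put them in the blue tub, and put every label roll that lies on the bench on a spindle of its own in the white magazine, standing flat on the floor. Then close it with the blue cover: hold the cover at a slant, slip its orange tongue under the grey lip into the groove, lower it flat, and press the two corners opposite the tongue down one after the other until both black clips have snapped over the cover's edge. Leave the sample cup and the petri dish behind the work where they are.

Things in the scene. Friction and masses are not known exactly. Their poses are not given: they have to be found in the camera images.
- magazine: White open label-roll magazine, fixed, 200 x 167 mm, walls 60 mm high. Origin: on the bench under its middle. x runs along the spindles and the groove; +y to the two black clips, -y to the grey lip. Inside: x -94..94, y -70..64, floor z = 6 mm. Seated on the wall tops, the cover's origin is at (0, -9, 60) mm here, axes parallel. A grey stop post (x -25..25, y 71..77, 80 mm high) bars sliding it in flat.
- spindle_1 (a point): Foot of the first steel spindle (x = -62 mm in the magazine), on the floor 6 mm above the bench. All spindles: 18 mm diameter, 46 mm high, the upper 12 mm tapering to 8 mm; y = -3 mm; axes parallel to the magazine's. Spacing 62 mm.
- spindle_2 (a point): Foot of the middle spindle (x = 0).
- spindle_3 (a point): Foot of the third spindle (x = +62 mm).
- groove (a point): Middle of the groove's back lower edge (magazine (0, -90, 60) mm, axes parallel). In this frame the groove opens to +y, is 13 mm high (z 0..13) under the lip, which overhangs y 0..12, its top at z = 19 mm, and is 122 mm long between end cheeks. The ledge below it (z = 0) reaches to y = 20 mm.
- clip_near_nose (a point): Tip of the underside of the clip nose at magazine x = -72 mm, 5 mm above the wall top when at rest. The clips are 26 mm wide, 77 mm high, with a steep ramp on top; the nose overhangs the seated cover's edge by about 3 mm. A cover with its tongue in the groove rests on the ramps, its clip edge about 10 mm too high; 5 to 20 N down on a corner snaps that clip in.
- clip_far_nose (a point): The same for the clip at x = +72 mm.
- clip_near (a joint): Outward travel of that sprung clip, m: 0 at rest (empty or snapped over the edge), about 0.002 or more while the cover's edge holds it aside, at most 0.008.
- clip_far (a joint): The same for the other clip.
- cover: Blue cover board, 200 x 158.5 x 8 mm, 0.3 kg, lying flat. Origin: in its underside, under the middle of the black grip fin. Fin: 80 mm long (x), 14 mm thick (y), top 36 mm above the underside. Board y -63..71 mm; orange tongue 110 mm long, 5 mm thick, y -79.5..-63, flush with the underside; clip flange 4 mm thick, y 71..79. It starts roughly parallel to the magazine.
- tongue_tip (a point): Middle of the tongue's tip, in the underside of the cover (cover (0, -79.5, 0) mm).
- press_near (a point): White disc on the cover's top where the finger presses (cover (-72, 49, 8) mm), beside clip_near.
- press_far (a point): The same beside clip_far (cover (+72, 49, 8) mm).
- edge_near (a point): Underside of the cover's outer +y edge at clip_near (cover (-72, 79, 0) mm).
- edge_far (a point): Underside of the cover's outer +y edge at clip_far (cover (72, 79, 0) mm).
- sample_cup_1: Clear sample cup, 55 mm across, 55 mm high, the nearer of two cups, a bystander; origin under its middle. (A wall shelf hangs over the back of the bench beyond about x = 0.68 m, half a metre up: keep the wrist low near it.)
- petri: Round petri dish with lid, 64 mm across, 15 mm high, beside the cup, a bystander; origin under its middle.
- roll_1: Yellow label roll (a ring), 52 mm across, bore 25 mm, 38 mm high, standing upright on the bench; may be absent. Origin: middle of its lower end face; either end may be up in the magazine. About 0.09 kg.
- roll_2: Green label roll (a ring), 52 mm across, bore 25 mm, 38 mm high, standing upright on the bench; may be absent. Origin: middle of its lower end face; either end may be up in the magazine. About 0.09 kg.
- roll_3: Red label roll (a ring), 52 mm across, bore 25 mm, 38 mm high, standing upright on the bench; may be absent. Origin: middle of its lower end face; either end may be up in the magazine. About 0.09 kg.
- core_1: Spent brown cardboard core, a tube 31 mm across, bore 23.6 mm, 38 mm high, standing on spindle 1 at the start; may be absent. Origin: middle of its lower end face. About 0.03 kg.
- core_2: Spent brown cardboard core, a tube 31 mm across, bore 23.6 mm, 38 mm high, standing on spindle 2 at the start; may be absent. Origin: middle of its lower end face. About 0.03 kg.
- core_3: Spent brown cardboard core, a tube 31 mm across, bore 23.6 mm, 38 mm high, standing on spindle 3 at the start; may be absent. Origin: middle of its lower end face. About 0.03 kg.
- tub: Translucent blue plastic tub, fixed, 126 x 126 mm at the rim, 62 mm high, open on top, its bottom about 100 mm square; the waste tub. Origin: on the bench under its middle.
Not all that is in view belongs to the job. There is more than one size of the roll_1; the job needs the middle-sized.

How it is judged (in metres and radians):
On the way, in this order (a step that is already met when the one before it is completed fails the run):
1. every spent core is in the tub and every label roll stands on a spindle of its own (horizontal distance between each of core_1, core_2, core_3 and tub below 0.06 m and height (world z) of core_1 between 0.001 and 0.058 m and height (world z) of core_2 between 0.001 and 0.058 m and height (world z) of core_3 between 0.001 and 0.058 m and ((horizontal distance between roll_1 and spindle_1 below 0.007 m and z of roll_1 in the frame of spindle_1 between -0.004 and 0.005 m and angle between roll_1's own z axis and vertical below 0.12 rad) or (horizontal distance between roll_1 and spindle_1 below 0.007 m and z of roll_1 in the frame of spindle_1 between 0.034 and 0.043 m and angle between roll_1's own z axis and vertical above 3.02 rad) or (horizontal distance between roll_1 and spindle_2 below 0.007 m and z of roll_1 in the frame of spindle_2 between -0.004 and 0.005 m and angle between roll_1's own z axis and vertical below 0.12 rad) or (horizontal distance between roll_1 and spindle_2 below 0.007 m and z of roll_1 in the frame of spindle_2 between 0.034 and 0.043 m and angle between roll_1's own z axis and vertical above 3.02 rad) or (horizontal distance between roll_1 and spindle_3 below 0.007 m and z of roll_1 in the frame of spindle_3 between -0.004 and 0.005 m and angle between roll_1's own z axis and vertical below 0.12 rad) or (horizontal distance between roll_1 and spindle_3 below 0.007 m and z of roll_1 in the frame of spindle_3 between 0.034 and 0.043 m and angle between roll_1's own z axis and vertical above 3.02 rad)) and ((horizontal distance between roll_2 and spindle_1 below 0.007 m and z of roll_2 in the frame of spindle_1 between -0.004 and 0.005 m and angle between roll_2's own z axis and vertical below 0.12 rad) or (horizontal distance between roll_2 and spindle_1 below 0.007 m and z of roll_2 in the frame of spindle_1 between 0.034 and 0.043 m and angle between roll_2's own z axis and vertical above 3.02 rad) or (horizontal distance between roll_2 and spindle_2 below 0.007 m and z of roll_2 in the frame of spindle_2 between -0.004 and 0.005 m and angle between roll_2's own z axis and vertical below 0.12 rad) or (horizontal distance between roll_2 and spindle_2 below 0.007 m and z of roll_2 in the frame of spindle_2 between 0.034 and 0.043 m and angle between roll_2's own z axis and vertical above 3.02 rad) or (horizontal distance between roll_2 and spindle_3 below 0.007 m and z of roll_2 in the frame of spindle_3 between -0.004 and 0.005 m and angle between roll_2's own z axis and vertical below 0.12 rad) or (horizontal distance between roll_2 and spindle_3 below 0.007 m and z of roll_2 in the frame of spindle_3 between 0.034 and 0.043 m and angle between roll_2's own z axis and vertical above 3.02 rad)) and ((horizontal distance between roll_3 and spindle_1 below 0.007 m and z of roll_3 in the frame of spindle_1 between -0.004 and 0.005 m and angle between roll_3's own z axis and vertical below 0.12 rad) or (horizontal distance between roll_3 and spindle_1 below 0.007 m and z of roll_3 in the frame of spindle_1 between 0.034 and 0.043 m and angle between roll_3's own z axis and vertical above 3.02 rad) or (horizontal distance between roll_3 and spindle_2 below 0.007 m and z of roll_3 in the frame of spindle_2 between -0.004 and 0.005 m and angle between roll_3's own z axis and vertical below 0.12 rad) or (horizontal distance between roll_3 and spindle_2 below 0.007 m and z of roll_3 in the frame of spindle_2 between 0.034 and 0.043 m and angle between roll_3's own z axis and vertical above 3.02 rad) or (horizontal distance between roll_3 and spindle_3 below 0.007 m and z of roll_3 in the frame of spindle_3 between -0.004 and 0.005 m and angle between roll_3's own z axis and vertical below 0.12 rad) or (horizontal distance between roll_3 and spindle_3 below 0.007 m and z of roll_3 in the frame of spindle_3 between 0.034 and 0.043 m and angle between roll_3's own z axis and vertical above 3.02 rad))), for 0.2 s.
2. the cover's tongue is in the groove under the lip while the cover is still at a slant (y of tongue_tip in the frame of groove between -0.004 and 0.009 m and z of tongue_tip in the frame of groove between -0.004 and 0.01 m and x of tongue_tip in the frame of groove between -0.012 and 0.012 m and angle between the x axis of cover and the x axis of magazine, either way round below 0.15 rad and angle between cover's own z axis and vertical between 0.085 and 0.8 rad), for 0.1 s.
At the end, for the whole second after the job is handed in: every core in the tub (within 60 mm of its middle, below its rim); every roll within 7 mm of a spindle and 5 mm of the floor; tongue at least 3 mm under the lip; cover flat within 0.03 rad, both clip corners within 2.5 mm of the wall top, both clips back within 1.5 mm, at rest (all of step 1 and y of tongue_tip in the frame of groove between -0.004 and 0.009 m and z of tongue_tip in the frame of groove between -0.004 and 0.01 m and x of tongue_tip in the frame of groove between -0.012 and 0.012 m and angle between the x axis of cover and the x axis of magazine, either way round below 0.15 rad and angle between cover's own z axis and vertical below 0.03 rad and z of each of edge_near, edge_far in the frame of groove below 0.0025 m and value of joint each of clip_near, clip_far below 0.0015 m and linear speed of cover below 0.02 m/s); the robot touches nothing.
It fails at once if the cup or the dish is shifted by more than 3 cm (distance of any of sample_cup_1, petri from where it was at the start of the episode above 0.03 m).
Of roll_1, roll_2, roll_3 only 2 to 3 are there at a start; the rules pass over those that are not, and their reading is None.
Of core_1, core_2, core_3 only 1 to 2 are there at a start; the rules pass over those that are not, and their reading is None.
At some moment in a run one of roll_1, roll_2, roll_3, cover may be knocked a few centimetres aside while the robot is not near it.
Once in a run the grip may slacken for a moment while it holds something.
It also fails if it takes over 210 s, if anything falls off the work surface, if the arm or the gripper's body presses on something with over 40 N, if the wrist force passes 120 N, or if a joint passes its speed limit or range.

### The arm

A 6-joint arm with a two-finger parallel gripper is mounted at the origin on a cart in front of the work surface, level with it; the furniture and walls round the work are solid. World frame = base frame: x ahead of the robot, y to its left, z up, the work surface at z = 0. Lengths are in mm, angles in rad, forces in N, time in s.
With the tool pointing down it reaches from about 300 to 775 mm from the base axis. Payload 14.6 kg.
Tool frame: the origin (TCP) lies where the fingers leave the gripper's body, on its centre line; the fingertips stand 97 mm ahead of it and the grasp point (between the pads) lies ahead of it (grip_depth is the z of the grasp point in the tool frame, in mm); z points along the fingers, y is the line along which they close (so a half turn about z gives the same grasp; the last joint's range is limited). The gripper opens to 94 mm and grips with 3 to 60 N. Pads are 16 mm wide; open, the fingers measure 119 mm over their backs; the gripper's body (75 mm by 177 mm) begins 78 mm behind the grasp point.
Start: joints at [-1.3, 0.3, 1.521, -0, 1.321, -0.067], TCP at [182.27, -518.91, 302.646] pointing down, gripper open.
Joint ranges: [-3.03, 3.03], [-0.79, 2.21], [0.23, 2.52], [-1.04, 4.18], [0, 3.07], [-2.55, 2.55]. Speed limits (rad/s): [2.22, 2.22, 2.57, 3.14, 3.14, 3.14].

### API

Orientations are given as [roll, pitch, yaw] about the fixed x, y, z axes, in that order (R = Rz(yaw) Ry(pitch) Rx(roll)).
In Python, from cell import read_state, camera, sign_off, regions_of, spot_point, grip_depth gives the robot as it stands. The module is installed in compiled form; this text tells all that it offers.
- The arm moves only by the tool send_rows, never from a script. Its argument "series" is a list of rows, each a list of 3 entries, a list of its own where there are three numbers: the shift along the world's x, y, z in mm, then the turn about the world's z in degrees, then the closure, from -1 (fully open) to 1 (shut), so that 0 is half open. A call has 1 to 12 rows; each row shifts and turns the commanded pose from where the row before left it; what a row does not reach is not made up. A row lasts 1/10 s, in which the tool goes at most 50 mm and 8.59 degrees, less where a joint would pass 70% of its speed; a pose out of reach is approached as far as the arm can. A call is refused whole if a number of a shift passes 50 or a number of a turn 8.59, either way. A call with a gripper value outside its range is refused whole. The fingers move at their own pace and stop on an object; "squeeze" is the grip in N (left out, the last holds). Time passes only in rows, so rows that do not move let the fingers close. It gives the time, the measured TCP pose, the force, the opening and the grip force at its end, in the units of the state.
- read_state(): the state, without advancing time (a new reading comes with each control period).
- camera(name): name is "side" or "top"; returns a dict with "color" (400x640x3 uint8, blue, green, red), "fx", "fy", "cx", "cy" (pixels), "camera_from_world" (4x4, takes a point from world to camera coordinates). Camera axes: x right, y down, z forward; pixel columns grow to the right and rows downward; lengths in mm; the calibration is good to about 2 mm. A picture is of the moment at which its call begins. There is no depth.
- sign_off(): hands the job in; it is judged then, once.
Trained networks look in a picture, given as the dict that the camera call returned (one of the last four; its "shot" number tells which), for a name from the list of things; names that differ only in an ending like _2 or _b are one class to them, and where a whole thing is asked for, a point or a joint stands for the part that bears it (a point fixed in the world has none). Each returns a list of dicts, best first, with "confidence" (0 to 1); they miss things now and then, are a little off and sometimes report something else, mostly with a low value. They report only what shows in the picture. A call takes as long as a camera call. They do not tell look-alikes from the thing itself.
- regions_of(thing, picture): "mask" (400x640 bool, what is visible of it).
- spot_point(thing, picture): "point" ([x, y, z] in mm, in the coordinates of the camera as it stood for that picture, good to about 4 mm: a listed point, or the origin of a listed thing).
The state is a dict: "clock": time; "joints": joint angles; "qd": joint speeds; "effort": joint torques, N m; "eef_pos": TCP position; "eef_rot": TCP orientation; "wrist_force": force on the tool from outside, world axes, zero at the start; "moment": the same for the moment, N m; "finger_gap": finger opening in mm; "finger_force": force on a finger pad.
Only numpy, scipy, OpenCV 4.12 (cv2) and the standard library are available. Lean on these libraries where they do the work, as an engineer would, in place of code of your own. Each camera call takes 0.05 s, during which the arm holds its last target. There are 200 camera calls.

## Working session

There is one attempt and no reset: what is moved stays moved. The work goes in short steps, Python scripts to look and compute and a tool call to move; the robot and the scene stay as the last step left them, time stands still between calls to the robot, and variables do not carry over. Pictures are saved under pics/ and viewed, at most 19 in all, crops included, and the job is handed in when it is done.

Besides the shell and the picture viewer there is one more tool, called after ">>>" as name([rows], argument=value, ...), one row to a line, values as JSON. send_rows: Moves the arm, as the interface text tells. Its arguments: {"type":"object","properties":{"series":{"type":"array"},"squeeze":{"type":"number"}},"required":["series"]}

```bash
mkdir -p pics; cat > h.py <<'E'
import numpy as np,cv2
from cell import *
def world(pic,p): 
    T=np.linalg.inv(pic["camera_from_world"]); return (T@np.r_[p,1])[:3]
def ray(pic,u,v):
    T=np.linalg.inv(pic["camera_from_world"]); d=T[:3,:3]@np.array([(u-pic["cx"])/pic["fx"],(v-pic["cy"])/pic["fy"],1]); return T[:3,3],d
def at_z(pic,u,v,z):
    o,d=ray(pic,u,v); return o+d*(z-o[2])/d[2]
def pix(pic,w):
    c=(pic["camera_from_world"]@np.r_[w,1])[:3]; return np.array([pic["fx"]*c[0]/c[2]+pic["cx"],pic["fy"]*c[1]/c[2]+pic["cy"]])
def show(things,pic):
    for t in things:
        for r in spot_point(t,pic)[:5]:
            w=world(pic,r["point"]); print(t,round(r["confidence"],2),w.round(0),pix(pic,w).round(0))
E
python3 - <<'E'
from h import *
print(grip_depth, {k:np.round(v,2) for k,v in read_state().items()})
T=["magazine","spindle_1","cover","tub","roll_1","roll_2","roll_3","core_1","sample_cup_1","petri","groove","clip_near_nose","press_near","tongue_tip"]
for n in("side","top"):
    p=camera(n); cv2.imwrite(f"pics/{n}0.png",p["color"]); print(n,p["fx"],np.linalg.inv(p["camera_from_world"]).round(2)); show(T,p)
E
```

```text
78.39999999999999 {'clock': np.float64(0.0), 'joints': array([-1.3 ,  0.3 ,  1.52, -0.  ,  1.32, -0.07]), 'qd': array([-0.,  0., -0., -0., -0., -0.]), 'effort': array([ 0.000e+00, -5.318e+01, -3.527e+01,  7.000e-02,  2.000e-02,
       -0.000e+00]), 'eef_pos': array([ 182.23, -518.78,  302.1 ]), 'eef_rot': array([-3.14, -0.  ,  0.34]), 'wrist_force': array([-0.1 , -0.12, -1.27]), 'moment': array([ 0.05, -0.01, -0.03]), 'finger_force': np.float64(0.0), 'finger_gap': np.float64(94.47)}
side 430.9212597670948 [[-1.00000e+00  5.00000e-02 -4.00000e-02  5.70850e+02]
 [ 6.00000e-02  6.10000e-01 -7.90000e-01  1.13699e+03]
 [-1.00000e-02 -7.90000e-01 -6.10000e-01  7.83970e+02]
 [ 0.00000e+00  0.00000e+00  0.00000e+00  1.00000e+00]]
magazine 0.65 [484. -87.  60.] [319. 147.]
magazine 0.61 [486.  -0.  -6.] [320. 178.]
spindle_1 0.73 [426.   4.   5.] [339. 175.]
spindle_1 0.71 [547.  -7.   3.] [301. 176.]
cover 0.68 [415. 229.   1.] [352. 222.]
cover 0.56 [585. 292.  -4.] [292. 242.]
cover 0.17 [426.   6.   1.] [339. 177.]
tub 0.63 [490.   2.   1.] [319. 177.]
tub 0.55 [529. 419.   1.] [316. 275.
[... 1729 characters left out ...]
. 286.   2.] [280. 197.]
roll_2 0.66 [319. 494.  -2.] [204. 299.]
roll_2 0.62 [333. 385.   4.] [245. 292.]
roll_2 0.51 [579. 192.   1.] [314. 200.]
roll_3 0.81 [411. 396.   2.] [241. 263.]
roll_3 0.8 [589. 286.   2.] [280. 197.]
roll_3 0.66 [319. 494.  -2.] [204. 299.]
roll_3 0.62 [333. 385.   4.] [245. 292.]
roll_3 0.51 [579. 192.   1.] [314. 200.]
core_1 0.55 [422.   6.   5.] [385. 253.]
core_1 0.45 [483. 315.  -4.] [271. 235.]
sample_cup_1 0.61 [701. 110.  -0.] [341. 157.]
petri 0.89 [681. 207.  -0.] [308. 165.]
groove 0.78 [478. -89.  61.] [422. 227.]
clip_near_nose 0.83 [417.  73.  65.] [362. 252.]
press_near 0.65 [343. 271.   4.] [288. 286.]
tongue_tip 0.67 [421. 149.  -2.] [332. 256.]
```

View pics/side0.png

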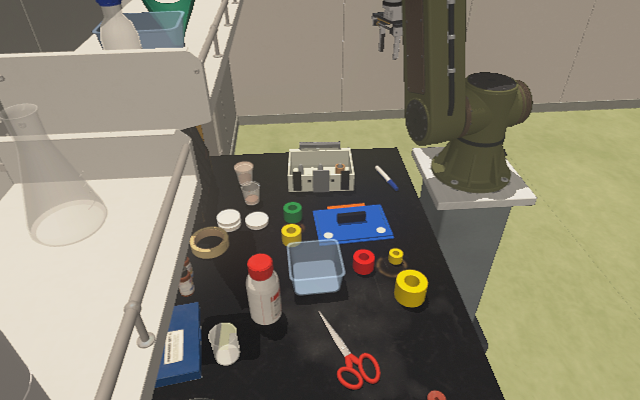

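View pics/top0.png

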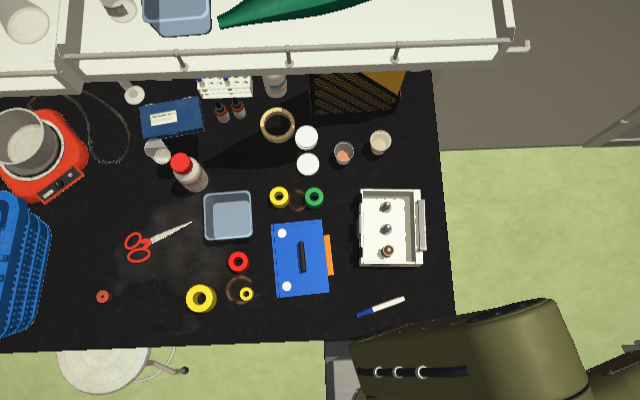

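```bash
python3 - <<'E'
from h import *
p=camera("top"); c=p["color"]
a=cv2.resize(c[170:310,180:340],None,fx=5,fy=4.2857 if 0 else 4,interpolation=cv2.INTER_CUBIC)[:560,:800]
cv2.imwrite("pics/crop1.png",a)
cv2.imwrite("pics/crop2.png",cv2.resize(c[180:275,350:435],None,fx=6,fy=6,interpolation=cv2.INTER_CUBIC))
show(["clip_far_nose","press_far","edge_near","core_2","clip_near_nose","cover"],p)
q=camera("side")
show(["clip_far_nose","press_far","edge_near","core_2"],q)
cv2.imwrite("pics/crop3.png",cv2.resize(q["color"][135:250,275:405],None,fx=5,fy=5,interpolation=cv2.INTER_CUBIC))
# yellow/green/red blobs: position & diameter at top height z=38
for n,pp in(("top",p),("side",q)):
    h=cv2.cvtColor(pp["color"],cv2.COLOR_BGR2HSV)
    for nm,lo,hi in(("yel",20,35),("grn",50,85),("red",0,6)):
        m=((h[...,0]>=lo)&(h[...,0]<=hi)&(h[...,1]>120)&(h[...,2]>60)).astype(np.uint8)
        k,l,s,ce=cv2.connectedComponentsWithStats(m)
        for i in range(1,k):
            if s[i,4]>60 and s[i,1]>150: 
                x,y,w,hh=s[i,:4]; A=at_z(pp,x,y+hh/2,19);B=at_z(pp,x+w,y+hh/2,19)
                print(n,nm,s[i],"width mm",np.linalg.norm(A-B).round(1),at_z(pp,*ce[i],25).round(0))
E
```

```text
clip_far_nose 0.71 [586. 286.  -1.] [280. 199.]
clip_far_nose 0.58 [558.  65.  62.] [362. 200.]
press_far 0.55 [491. 284.   6.] [282. 231.]
press_far 0.35 [485.   2.   4.] [385. 230.]
edge_near 0.48 [580. 190.  -2.] [315. 199.]
core_2 0.46 [425.   1.   5.] [386. 252.]
clip_near_nose 0.75 [418.  73.  65.] [362. 252.]
cover 0.68 [421. 234.   5.] [301. 256.]
cover 0.19 [339. 308.  -2.] [274. 288.]
clip_far_nose 0.79 [560.  66.  66.] [297. 172.]
clip_far_nose 0.3 [417.  77.  61.] [345. 174.]
press_far 0.78 [487. 281.   5.] [328. 235.]
edge_near 0.77 [343. 304.   5.] [383. 238.]
edge_near 0.5 [425.   5.   4.] [339. 176.]
core_2 0.41 [422.   5.   8.] [340. 175.]
core_2 0.29 [426. 150.   1.] [344. 205.]
top yel [269 186  20  22 329] width mm 55.0 [585. 288.  25.]
top yel [185 284  32  29 661] width mm 84.0 [319. 498.  25.]
top yel [239 287  15  14 156] width mm 39.4 [326. 379.  25.]
top grn [305 187  19  21 285] width mm 52.2 [580. 192.  25.]
top red [170 152  23  23 395] width mm 64.4 [693. 559.  25.]
top red [124 231  28  32 455] width mm 75.3 [461. 668.  25.]
top red [228 251  22  22 341] width mm 58.7 [411. 399.  25.]
top red [ 96 290  16  13 161] width mm 42.1 [335. 753.  25.]
side yel [281 223  21  23 357] width mm 55.5 [586. 290.  25.]
side yel [388 248  16  17 219] width mm 39.5 [330. 393.  25.]
side yel [ 394  269   35   39 1072] width mm 79.8 [318. 496.  25.]
side grn [283 202  19  12 128] width mm 54.2 [579. 180.  25.]
side red [353 249  22  26 452] width mm 53.7 [412. 407.  25.]
side red [247 253  27  28 598] width mm 65.7 [663. 403.  25.]
side red [337 353  44  37 804] width mm 84.2 [467. 690.  25.]
side red [427 390  19  10 149] width mm 34.6 [334. 749.  25.]
```

View pics/crop1.png

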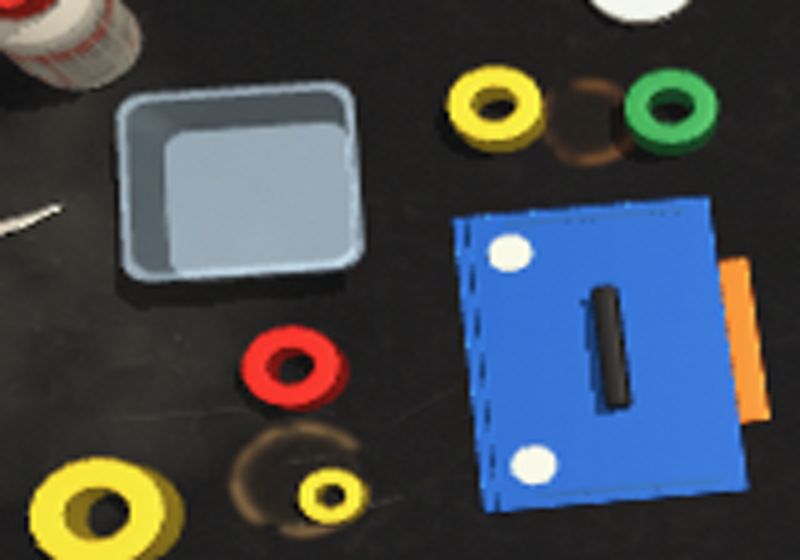

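View pics/crop2.png

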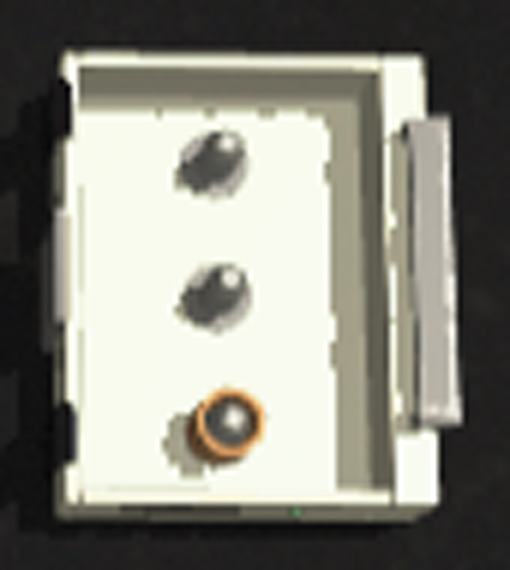

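View pics/crop3.png

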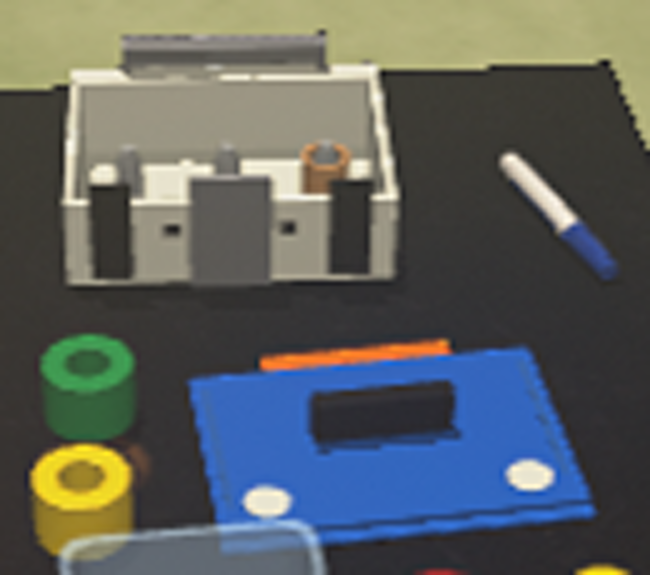

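```bash
cat >> h.py <<'E'
def rigid(model,obs):
    m=np.array(model,float);o=np.array(obs,float);mc=m.mean(0);oc=o.mean(0);M=m-mc;O=o-oc
    th=np.arctan2((M[:,0]*O[:,1]-M[:,1]*O[:,0]).sum(),(M*O).sum()); R=np.array([[np.cos(th),-np.sin(th)],[np.sin(th),np.cos(th)]])
    return th,oc-R@mc,(o-(m@R.T+oc-R@mc)).round(1).tolist()
E
python3 - <<'E'
from h import *
p=camera("top")
f=lambda u,v,z:at_z(p,350+u/6,180+v/6,z)[:2]
ob=[f(66,52,60),f(425,57,60),f(438,502,60),f(62,502,60)]
print(np.round(ob,1))
print("lip",np.round([f(412,117,79),f(450,120,79),f(460,420,79),f(418,420,79)],1))
print("tips",np.round([f(233,144,52),f(232,275,52),f(235,420,52)],1))
mo=[(100,76.5),(100,-90.5),(-100,-90.5),(-100,76.5)]
print(rigid(mo,ob))
print(rigid([(-62,-3),(0,-3),(62,-3),(0,-90),(-72,67),(72,67)],[(425,3),(488,0),(549,-7),(479,-88),(417,74),(559,66)]))
g=lambda u,v,z:at_z(p,180+u/5,170+v/4,z)[:2]
print("cover",rigid([(-72,49),(72,49),(100,71-134),(-100,-63),(-100,79),(100,79)],[g(533,465,8),g(510,253,8),g(710,198,8),g(746,490,8),g(488,512,4),g(457,218,4)]))
print("rolls",g(497,103,38),g(672,106,38),g(292,366,38))
print("tub",[g(*c,62).round() for c in((117,100),(352,85),(362,270),(128,275))])
E
```

```text
[[588.8  65.4]
 [580.1 -94. ]
 [382.3 -82.3]
 [388.7  79. ]]
lip [[548.1 -81.6]
 [546.1 -98. ]
 [414.7 -90.5]
 [415.4 -72.7]]
tips [[545.7  -7.1]
 [486.5  -2.3]
 [422.3   1. ]]
(np.float64(-0.05714913808303364), array([485.3819102,  -0.9956651]), [[-0.8, -4.3], [0.0, 3.0], [1.9, 3.4], [-1.2, -2.1]])
(np.float64(-0.05934434657106338), array([485.82069447,   2.17693543]), [[1.2, 0.1], [2.4, 0.8], [1.5, -2.5], [-1.5, -0.3], [-0.9, 0.7], [-2.7, 1.2]])
cover (np.float64(0.06020854902732841), array([417.17801334, 228.49768182]), [[0.1, 0.7], [-0.1, 1.1], [-0.9, 0.7], [0.4, 1.8], [0.3, -2.7], [0.1, -1.6]])
rolls [583.98934055 285.36512921] [578.04975126 190.62884207] [409.75278029 396.74450783]
tub [array([588., 486.]), array([593., 360.]), array([468., 356.]), array([470., 478.])]
```

>>> send_rows([
  [[20.1, 43.4, -6], -1.9, -0.3],
  [[20.1, 43.4, -6], -1.9, -0.3],
  [[20.1, 43.4, -6], -1.9, -0.3],
  [[20.1, 43.4, -6], -1.9, -0.3],
  [[20.1, 43.4, -6], -1.9, -0.3],
  [[20.1, 43.4, -6], -1.9, -0.3],
  [[20.1, 43.4, -6], -1.9, -0.3],
  [[20.1, 43.4, -6], -1.9, -0.3],
  [[20.1, 43.4, -6], -1.9, -0.3],
  [[20.1, 43.4, -6], -1.9, -0.3],
  [[20.1, 43.4, -6], -1.9, -0.3],
  [[20.1, 43.4, -6], -1.9, -0.3],
], squeeze=12)

```text
clock: 3.35
eef_pos: [423.9, 4.0, 230.7]
eef_rot: [3.142, -0.001, -0.061]
wrist_force: [1.0, -0.5, -0.4]
finger_gap: 61.1
finger_force: 0.0
```

>>> send_rows([
  [[0, 0, 0], 0, -0.3],
  [[0, 0, 0], 0, -0.3],
  [[0, 0, 0], 0, -0.3],
])

```text
clock: 3.65
eef_pos: [423.2, 1.1, 230.8]
eef_rot: [3.141, -0.0, -0.061]
wrist_force: [-1.3, -0.8, -0.1]
finger_gap: 60.9
finger_force: 0.0
```

>>> send_rows([
  [[0, 0, -40], 0, -0.3],
  [[0, 0, -40], 0, -0.3],
  [[0, 0, -25], 0, -0.3],
  [[0, 0, -13], 0, -0.3],
  [[0, 0, 0], 0, -0.3],
  [[0, 0, 0], 0, 1],
  [[0, 0, 0], 0, 1],
  [[0, 0, 0], 0, 1],
  [[0, 0, 0], 0, 1],
  [[0, 0, 0], 0, 1],
  [[0, 0, 0], 0, 1],
])

```text
clock: 4.75
eef_pos: [423.7, 1.9, 113.1]
eef_rot: [3.141, -0.001, -0.06]
wrist_force: [-1.2, -0.8, 6.2]
finger_gap: 30.7
finger_force: 12.0
```

>>> send_rows([
  [[0, 0, 20], 0, 1],
  [[0, 0, 45], 0, 1],
  [[0, 0, 45], 0, 1],
  [[0, 0, 10], 0, 1],
  [[10, 25, 0], 0, 1],
  [[11, 45, 0], 0, 1],
  [[11, 45, 0], 0, 1],
  [[11, 45, 0], 0, 1],
  [[11, 45, 0], 0, 1],
  [[11, 45, 0], 0, 1],
  [[11, 45, 0], 0, 1],
  [[11, 45, 0], 0, 1],
], squeeze=20)

```text
clock: 5.95
eef_pos: [510.4, 343.9, 231.6]
eef_rot: [3.141, 0.001, -0.06]
wrist_force: [1.4, -0.8, -0.2]
finger_gap: 30.5
finger_force: 20.0
```

>>> send_rows([
  [[11, 45, 0], 0, 1],
  [[8, 34, 0], 0, 1],
  [[0, 0, 0], 0, 1],
  [[0, 0, -40], 0, 1],
  [[0, 0, -35], 0, 1],
  [[0, 0, 0], 0, 1],
  [[0, 0, 0], 0, 1],
])

```text
clock: 6.65
eef_pos: [529.6, 420.5, 158.0]
eef_rot: [3.141, 0.001, -0.06]
wrist_force: [0.0, 0.1, 0.9]
finger_gap: 30.5
finger_force: 20.0
```

>>> send_rows([
  [[0, 0, -30], 0, 1],
  [[0, 0, 0], 0, 1],
  [[0, 0, 0], 0, -0.2],
  [[0, 0, 0], 0, -0.2],
  [[0, 0, 0], 0, -0.2],
  [[0, 0, 40], 0, -0.2],
  [[0, 0, 45], 0, -0.6],
  [[-20, -4, 10], 0, -0.6],
  [[-45, -9, 0], 0, -0.6],
  [[-40, -8, 0], 0, -0.6],
  [[-15, -3, 0], 0, -0.6],
  [[0, 0, 0], 0, -0.6],
])

```text
clock: 7.85
eef_pos: [408.2, 397.0, 224.1]
eef_rot: [-3.14, -0.001, -0.059]
wrist_force: [-0.1, -0.1, 0.3]
finger_gap: 75.2
finger_force: 0.0
```

```bash
python3 - <<'E'
from h import *
p=camera("top"); cv2.imwrite("pics/t1.png",p["color"]); show(["core_1","roll_1"],p)
q=camera("side"); show(["core_1","roll_1"],q)
print(read_state()["eef_pos"])
E
```

```text
roll_1 0.91 [319. 496.  -3.] [204. 299.]
roll_1 0.75 [581. 193.   2.] [314. 199.]
roll_1 0.55 [585. 286.   0.] [280. 199.]
core_1 0.6 [527. 424.  14.] [317. 273.]
roll_1 0.9 [585. 290.  -2.] [292. 241.]
roll_1 0.82 [409. 400.  -3.] [363. 267.]
roll_1 0.74 [579. 193.  -5.] [293. 218.]
roll_1 0.61 [316. 496.  -0.] [410. 295.]
roll_1 0.56 [327. 381.  -4.] [394. 261.]
[410.22665396 396.8892243  222.4719682 ]
```

View pics/t1.png

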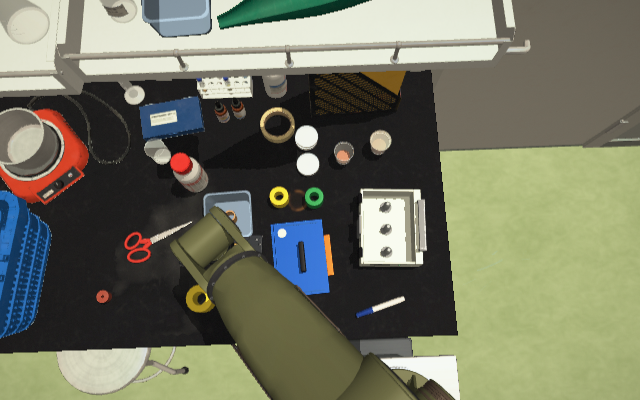

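The core is in the tub (top picture, about (232,215)), and the rolls are unmoved. Next is red.

>>> send_rows([
  [[0, 0, -45], 0, -0.6],
  [[0, 0, -45], 0, -0.6],
  [[0, 0, -20], 0, -0.6],
  [[0, 0, -8], 0, -0.6],
  [[0, 0, 0], 0, -0.6],
  [[0, 0, 0], 0, 1],
  [[0, 0, 0], 0, 1],
  [[0, 0, 0], 0, 1],
  [[0, 0, 0], 0, 1],
  [[0, 0, 0], 0, 1],
], squeeze=30)

```text
clock: 9.15
eef_pos: [409.8, 397.2, 105.7]
eef_rot: [-3.14, -0.001, -0.06]
wrist_force: [-0.2, -0.7, 6.9]
finger_gap: 52.0
finger_force: 30.0
```

>>> send_rows([
  [[0, 0, 40], 0, 1],
  [[0, 0, 45], 0, 1],
  [[0, 0, 45], 0, 1],
  [[1, -28, 0], 0, 1],
  [[1.5, -45, 0], 0, 1],
  [[1.5, -45, 0], 0, 1],
  [[1.5, -45, 0], 0, 1],
  [[1.5, -45, 0], 0, 1],
  [[1.5, -45, 0], 0, 1],
  [[1.5, -45, 0], 0, 1],
  [[1.5, -45, 0], 0, 1],
  [[1.5, -35, 0], 0, 1],
])

```text
clock: 10.35
eef_pos: [422.1, 16.8, 235.0]
eef_rot: [3.141, -0.001, -0.061]
wrist_force: [-0.3, 0.6, -0.2]
finger_gap: 52.1
finger_force: 30.0
```

>>> send_rows([
  [[0.5, -17, 0], 0, 1],
  [[0, 0, 0], 0, 1],
  [[0, 0, 0], 0, 1],
])

```text
clock: 10.65
eef_pos: [422.9, 2.2, 234.8]
eef_rot: [-3.141, -0.0, -0.061]
wrist_force: [0.0, 0.9, -0.8]
finger_gap: 51.7
finger_force: 30.0
```

```bash
python3 - <<'E'
from h import *
p=camera("top");q=camera("side")
a=cv2.resize(p["color"][190:290,340:440],None,fx=4,fy=4,interpolation=cv2.INTER_CUBIC);b=cv2.resize(q["color"][100:200,270:370],None,fx=4,fy=4,interpolation=cv2.INTER_CUBIC)
cv2.imwrite("pics/t2.png",np.hstack([a,b])); show(["roll_3"],p);show(["roll_3"],q); print(read_state()["eef_pos"],read_state()["finger_gap"])
E
```

```text
roll_3 0.83 [320. 497.  -3.] [204. 298.]
roll_3 0.52 [329. 383.   2.] [246. 293.]
roll_3 0.8 [585. 287.   0.] [292. 240.]
roll_3 0.76 [578. 197.  -2.] [293. 218.]
roll_3 0.69 [422.   2. 125.] [341. 142.]
roll_3 0.66 [319. 496.  -2.] [409. 296.]
roll_3 0.45 [328. 380.  -2.] [394. 260.]
[422.95006499   2.74726886 234.66768778] 51.804666574985674
```

View pics/t2.png

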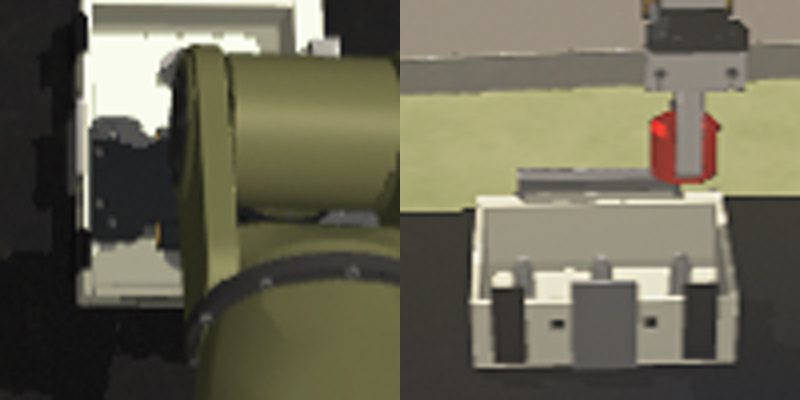

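>>> send_rows([
  [[0.5, -1, -30], 0, 1],
  [[0, 0, -30], 0, 1],
  [[0, 0, -20], 0, 1],
  [[0, 0, -10], 0, 1],
  [[0, 0, -10], 0, 1],
  [[0, 0, 0], 0, 1],
])

```text
clock: 11.45
eef_pos: [423.4, 1.1, 134.2]
eef_rot: [-3.142, 0.001, -0.06]
wrist_force: [-0.0, 0.4, -0.1]
finger_gap: 52.0
finger_force: 30.0
```

>>> send_rows([
  [[0, 0, -8], 0, 1],
  [[0, 0, -8], 0, 1],
  [[0, 0, -4], 0, 1],
  [[0, 0, 0], 0, 1],
  [[0, 0, 0], 0, 1],
])

```text
clock: 11.95
eef_pos: [423.5, 0.9, 114.7]
eef_rot: [-3.142, -0.0, -0.06]
wrist_force: [0.5, 0.6, -0.4]
finger_gap: 52.0
finger_force: 30.0
```

>>> send_rows([
  [[0, 0, -2], 0, 1],
  [[0, 0, 0], 0, 1],
  [[0, 0, 0], 0, -0.6],
  [[0, 0, 0], 0, -0.6],
  [[0, 0, 0], 0, -0.6],
  [[0, 0, 45], 0, -0.6],
  [[0, 0, 45], 0, -0.6],
  [[15, 18, 30], 0, -0.6],
  [[30, 37, 0], 0, -0.6],
  [[30, 37, 0], 0, -0.6],
  [[30, 37, 0], 0, -0.6],
  [[30, 37, 0], 0, -0.6],
])

```text
clock: 13.15
eef_pos: [559.4, 168.6, 232.7]
eef_rot: [-3.142, -0.0, -0.06]
wrist_force: [1.0, -0.5, 0.4]
finger_gap: 75.3
finger_force: 0.0
```

>>> send_rows([
  [[21, 24, 0], 0, -0.6],
  [[0, 0, 0], 0, -0.6],
  [[0, 0, 0], 0, -0.6],
])

```text
clock: 13.45
eef_pos: [579.2, 191.0, 232.0]
eef_rot: [3.141, 0.001, -0.059]
wrist_force: [1.4, 0.6, 0.1]
finger_gap: 75.4
finger_force: 0.0
```

```bash
python3 - <<'E'
from h import *
p=camera("top");q=camera("side")
a=cv2.resize(p["color"][180:300,240:440],None,fx=3,fy=3,interpolation=cv2.INTER_CUBIC)
cv2.imwrite("pics/t3.png",a); show(["roll_3"],p);show(["roll_3"],q); print(read_state()["eef_pos"],read_state()["finger_gap"])
E
```

```text
roll_3 0.77 [589. 287.  -1.] [280. 198.]
roll_3 0.77 [322. 495.  -7.] [205. 298.]
roll_3 0.55 [331. 382.   1.] [246. 292.]
roll_3 0.84 [318. 496.  -1.] [409. 295.]
roll_3 0.71 [327. 385.  -6.] [395. 262.]
roll_3 0.62 [577. 194.  -1.] [293. 217.]
roll_3 0.53 [582. 289.   0.] [292. 240.]
roll_3 0.52 [424.   6.   5.] [340. 176.]
[579.15506847 190.04971393 233.00545562] 75.15869189246159
```

View pics/t3.png

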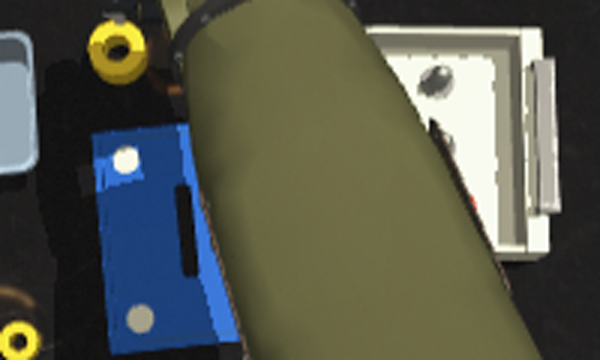

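>>> send_rows([
  [[0, 2, -45], 0, -0.6],
  [[0, 0, -45], 0, -0.6],
  [[0, 0, -25], 0, -0.6],
  [[0, 0, -12], 0, -0.6],
  [[0, 0, 0], 0, -0.6],
  [[0, 0, 0], 0, 1],
  [[0, 0, 0], 0, 1],
  [[0, 0, 0], 0, 1],
  [[0, 0, 0], 0, 1],
  [[0, 0, 0], 0, 1],
])

```text
clock: 14.65
eef_pos: [579.9, 193.0, 106.8]
eef_rot: [-3.141, -0.002, -0.06]
wrist_force: [-1.6, -0.6, 6.1]
finger_gap: 50.7
finger_force: 30.0
```

>>> send_rows([
  [[0, 0, 40], 0, 1],
  [[0, 0, 45], 0, 1],
  [[0, 0, 45], 0, 1],
  [[-3, -18, 0], 0, 1],
  [[-7, -45, 0], 0, 1],
  [[-7, -45, 0], 0, 1],
  [[-7, -45, 0], 0, 1],
  [[-7, -35, 0], 0, 1],
  [[-1.5, -10.5, 0], 0, 1],
  [[0, 0, 0], 0, 1],
  [[0, 0, 0], 0, 1],
])

```text
clock: 15.75
eef_pos: [547.1, -4.8, 235.5]
eef_rot: [-3.141, 0.0, -0.06]
wrist_force: [-0.8, -0.5, -0.6]
finger_gap: 50.9
finger_force: 30.0
```

```bash
python3 - <<'E'
from h import *
q=camera("side");s=read_state()
cv2.imwrite("pics/t4.png",cv2.resize(q["color"][90:200,250:370],None,fx=5,fy=5,interpolation=cv2.INTER_CUBIC)); show(["roll_3"],q); print(s["eef_pos"],s["finger_gap"])
h=cv2.cvtColor(q["color"],cv2.COLOR_BGR2HSV); m=(h[...,0]>50)&(h[...,0]<85)&(h[...,1]>120)&(h[...,2]>50); m[:100]=0; m[200:]=0
v,u=np.nonzero(m); print(len(u),u.min(),u.max(),v.min(),v.max(), [pix(q,[x,-6,140]).round(1) for x in(521,547,573)])
E
```

```text
roll_3 0.91 [582. 287.   1.] [293. 239.]
roll_3 0.7 [426.  -1.   6.] [339. 174.]
roll_3 0.63 [546.  -4. 127.] [300. 143.]
roll_3 0.56 [320. 494.  -1.] [408. 294.]
roll_3 0.52 [327. 383.  -0.] [395. 260.]
[547.12300172  -4.49565262 235.46604955] 50.89709102505812
11 292 294 131 134 [array([308.2, 138.1]), array([299.6, 138.5]), array([290.9, 138.9])]
```

View pics/t4.png

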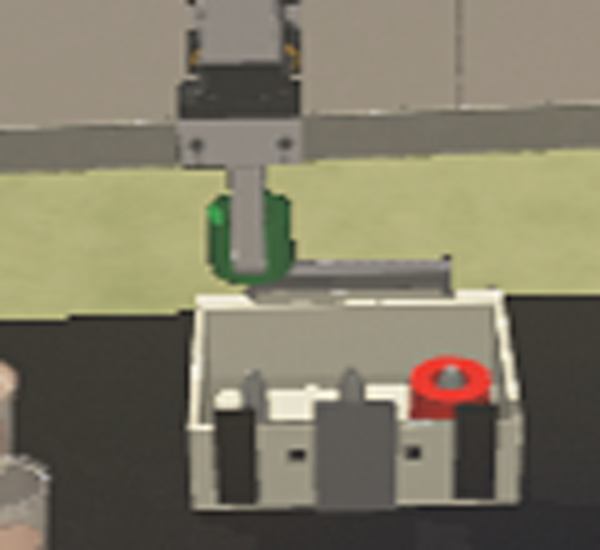

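The red roll is seated on spindle 1 (about (451,385) in the crop). The green roll is held centred under the gripper, over spindle 3. Lowering it.

>>> send_rows([
  [[0, -1, -30], 0, 1],
  [[0, 0, -30], 0, 1],
  [[0, 0, -20], 0, 1],
  [[0, 0, -10], 0, 1],
  [[0, 0, -10], 0, 1],
  [[0, 0, 0], 0, 1],
])

```text
clock: 16.45
eef_pos: [546.9, -6.2, 135.0]
eef_rot: [-3.142, 0.001, -0.06]
wrist_force: [0.4, 0.2, -0.6]
finger_gap: 50.5
finger_force: 30.0
```

>>> send_rows([
  [[0, 0, -8], 0, 1],
  [[0, 0, -8], 0, 1],
  [[0, 0, -4], 0, 1],
  [[0, 0, 0], 0, 1],
  [[0, 0, 0], 0, 1],
])

```text
clock: 16.95
eef_pos: [547.0, -6.6, 115.7]
eef_rot: [3.142, -0.0, -0.06]
wrist_force: [0.2, -0.0, -1.2]
finger_gap: 50.4
finger_force: 30.0
```

>>> send_rows([
  [[0, 0, -2], 0, 1],
  [[0, 0, 0], 0, 1],
  [[0, 0, 0], 0, -0.6],
  [[0, 0, 0], 0, -0.6],
  [[0, 0, 0], 0, -0.6],
  [[0, 0, 45], 0, -0.6],
  [[0, 0, 45], 0, -0.6],
  [[3, 24, 30], 0, -0.6],
  [[6, 45, 0], 0, -0.6],
  [[6, 45, 0], 0, -0.6],
  [[6, 45, 0], 0, -0.6],
  [[6, 45, 0], 0, -0.6],
])

```text
clock: 18.15
eef_pos: [573.9, 199.2, 233.9]
eef_rot: [-3.142, -0.0, -0.06]
wrist_force: [1.6, -0.5, 0.2]
finger_gap: 75.1
finger_force: 0.0
```

>>> send_rows([
  [[6, 45, 0], 0, -0.6],
  [[5, 45, 0], 0, -0.6],
  [[0, 0, 0], 0, -0.6],
  [[0, 0, 0], 0, -0.6],
])

```text
clock: 18.55
eef_pos: [584.7, 288.0, 233.2]
eef_rot: [3.141, 0.001, -0.059]
wrist_force: [-0.3, -0.1, -1.0]
finger_gap: 75.4
finger_force: 0.0
```

```bash
python3 - <<'E'
from h import *
p=camera("top");q=camera("side");show(["roll_1"],q);show(["roll_1","cover"],p); print(read_state()["eef_pos"])
E
```

```text
roll_1 0.7 [583. 289.   0.] [292. 240.]
roll_1 0.68 [318. 496.  -1.] [409. 295.]
roll_1 0.59 [546.  -5.   3.] [301. 176.]
roll_1 0.53 [326. 382.  -4.] [395. 261.]
roll_1 0.52 [423.  -2.   3.] [340. 175.]
roll_1 0.85 [423.  -2.   6.] [388. 252.]
roll_1 0.82 [318. 496.  -2.] [204. 299.]
roll_1 0.77 [548.  -7.   9.] [387. 207.]
roll_1 0.66 [332. 383.   2.] [246. 292.]
cover 0.35 [476. -89.  62.] [422. 228.]
[585.20324816 286.25053403 233.92427804]
```

>>> send_rows([
  [[-1, 1, -45], 0, -0.6],
  [[0, 0, -45], 0, -0.6],
  [[0, 0, -25], 0, -0.6],
  [[0, 0, -12], 0, -0.6],
  [[0, 0, 0], 0, -0.6],
  [[0, 0, 0], 0, 1],
  [[0, 0, 0], 0, 1],
  [[0, 0, 0], 0, 1],
  [[0, 0, 0], 0, 1],
  [[0, 0, 0], 0, 1],
])

```text
clock: 19.8
eef_pos: [584.4, 288.5, 108.0]
eef_rot: [-3.141, -0.002, -0.06]
wrist_force: [-1.1, -1.7, 7.1]
finger_gap: 52.1
finger_force: 30.0
```

>>> send_rows([
  [[0, 0, 40], 0, 1],
  [[0, 0, 45], 0, 1],
  [[0, 0, 42], 0, 1],
  [[-8, -24, 0], 0, 1],
  [[-15, -44, 0], 0, 1],
  [[-15, -44, 0], 0, 1],
  [[-15, -44, 0], 0, 1],
  [[-15, -44, 0], 0, 1],
  [[-15, -44, 0], 0, 1],
  [[-13, -36.5, 0], 0, 1],
  [[-3, -10, 0], 0, 1],
  [[0, 0, 0], 0, 1],
])

```text
clock: 21.0
eef_pos: [484.8, -3.1, 234.1]
eef_rot: [-3.142, -0.001, -0.062]
wrist_force: [0.7, 0.2, -1.5]
finger_gap: 52.1
finger_force: 30.0
```

```bash
python3 - <<'E'
from h import *
q=camera("side");show(["roll_1"],q); print(read_state()["eef_pos"],read_state()["finger_gap"])
E
```

```text
roll_1 0.9 [320. 495.   1.] [408. 294.]
roll_1 0.75 [482.  -0. 125.] [321. 143.]
roll_1 0.6 [547.  -6.  -1.] [301. 177.]
roll_1 0.57 [327. 383.  -4.] [395. 261.]
roll_1 0.53 [420.  -1.   3.] [340. 175.]
[485.29916624  -1.45440603 233.84365534] 52.30349923733043
```

>>> send_rows([
  [[0.5, 0, -30], 0, 1],
  [[0, 0, -30], 0, 1],
  [[0, 0, -20], 0, 1],
  [[0, 0, -10], 0, 1],
  [[0, 0, -10], 0, 1],
  [[0, 0, 0], 0, 1],
])

```text
clock: 21.7
eef_pos: [485.5, -1.6, 133.0]
eef_rot: [-3.142, 0.001, -0.059]
wrist_force: [0.2, -0.2, -0.4]
finger_gap: 52.1
finger_force: 30.0
```

>>> send_rows([
  [[0, 0, -8], 0, 1],
  [[0, 0, -7], 0, 1],
  [[0, 0, -3], 0, 1],
  [[0, 0, 0], 0, 1],
  [[0, 0, 0], 0, 1],
])

```text
clock: 22.2
eef_pos: [485.6, -2.1, 115.8]
eef_rot: [3.142, -0.0, -0.06]
wrist_force: [-0.8, 0.8, -1.1]
finger_gap: 52.4
finger_force: 30.0
```

>>> send_rows([
  [[0, 0, -1], 0, 1],
  [[0, 0, 0], 0, -0.6],
  [[0, 0, 0], 0, -0.6],
  [[0, 0, 0], 0, -0.6],
  [[0, 0, 45], 0, -0.6],
  [[0, 0, 45], 0, -1],
  [[0, 0, 45], 0, -1],
  [[-20, -30, 20], 0, -1],
  [[-20, -45, 0], 0, -1],
  [[-20, -45, 0], 0, -1],
  [[-10, -20, 0], 0, -1],
  [[0, 0, 0], 0, -1],
])

```text
clock: 23.4
eef_pos: [414.5, -144.0, 269.9]
eef_rot: [3.141, -0.0, -0.063]
wrist_force: [0.1, -0.1, -0.1]
finger_gap: 94.0
finger_force: 0.0
```

```bash
python3 - <<'E'
from h import *
p=camera("top");q=camera("side")
for c in(q,p): show(["cover","press_near","tongue_tip","edge_near","roll_1","sample_cup_1"],c)
print(read_state()["joints"].round(2))
cv2.imwrite("pics/t5.png",np.hstack([cv2.resize(p["color"][180:300,250:440],None,fx=2,fy=2,interpolation=cv2.INTER_CUBIC)[:240],cv2.resize(q["color"][130:250,270:450],None,fx=2,fy=2,interpolation=cv2.INTER_CUBIC)]))
E
```

```text
cover 0.93 [417. 229.   1.] [351. 222.]
cover 0.55 [529. 418.  -0.] [316. 275.]
press_near 0.88 [342. 276.   7.] [381. 230.]
tongue_tip 0.72 [424. 149.   1.] [345. 204.]
tongue_tip 0.55 [344. 304.   5.] [382. 238.]
edge_near 0.79 [344. 301.   4.] [382. 237.]
roll_1 0.66 [481.  -2.   5.] [322. 175.]
roll_1 0.63 [422.  -0.   3.] [340. 175.]
roll_1 0.62 [326. 382.  -5.] [395. 261.]
roll_1 0.43 [545.  -7.   4.] [302. 176.]
sample_cup_1 0.87 [700. 103.  -9.] [252. 202.]
sample_cup_1 0.26 [483.  -4.   3.] [321. 175.]
cover 0.88 [422. 228.  -0.] [303. 256.]
cover 0.68 [702. 110.  -0.] [341. 157.]
press_near 0.63 [343. 275.   7.] [286. 286.]
tongue_tip 0.76 [424. 150.  -4.] [332. 255.]
tongue_tip 0.37 [493. 286.   4.] [281. 231.]
edge_near 0.56 [340. 307.  -2.] [275. 288.]
roll_1 0.94 [318. 496.  -2.] [204. 299.]
roll_1 0.76 [489.  -6.   2.] [387. 228.]
roll_1 0.71 [330. 385.   5.] [245. 293.]
roll_1 0.55 [547.  -6.  10.] [386. 207.]
roll_1 0.52 [422.  -2.   5.] [388. 253.]
sample_cup_1 0.62 [702. 110.  -0.] [341. 157.]
sample_cup_1 0.53 [532. 420.  -2.] [232. 219.]
sample_cup_1 0.33 [425. 151.  -4.] [331. 254.]
[-0.41  0.08  1.86  0.    1.2   1.22]
```

View pics/t5.png

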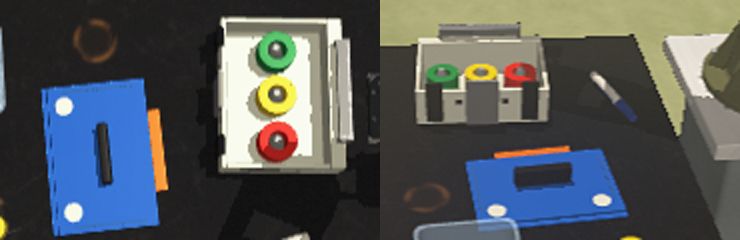

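>>> send_rows([
  [[0.3, 31, -3], 8.1, -1],
  [[0.3, 31, -3], 8.1, -1],
  [[0.3, 31, -3], 8.1, -1],
  [[0.3, 31, -3], 8.1, -1],
  [[0.3, 31, -3], 8.1, -1],
  [[0.3, 31, -3], 8.1, -1],
  [[0.3, 31, -3], 8.1, -1],
  [[0.3, 31, -3], 8.1, -1],
  [[0.3, 31, -3], 8.1, -1],
  [[0.3, 31, -3], 8.1, -1],
  [[0.3, 31, -3], 8.1, -1],
  [[0.3, 31, -3], 8, -1],
])

```text
clock: 25.3
eef_pos: [418.9, 231.2, 233.5]
eef_rot: [3.141, -0.0, 1.64]
wrist_force: [0.2, -0.6, 0.3]
finger_gap: 93.8
finger_force: 0.0
```

>>> send_rows([
  [[0, 0, 0], 0, -1],
  [[0, 0, 0], 0, -1],
  [[0, 0, 0], 0, -1],
])

```text
clock: 25.6
eef_pos: [419.1, 229.2, 233.7]
eef_rot: [3.142, 0.0, 1.633]
wrist_force: [-0.1, -0.1, 0.4]
finger_gap: 94.1
finger_force: 0.0
```

```bash
python3 - <<'E'
from h import *
q=camera("side");p=camera("top");show(["cover","press_near","tongue_tip"],q);show(["cover","tongue_tip"],p); s=read_state();print(s["eef_pos"],s["eef_rot"])
cv2.imwrite("pics/t6.png",cv2.resize(q["color"][140:260,290:420],None,fx=5,fy=5,interpolation=cv2.INTER_CUBIC))
h=cv2.cvtColor(q["color"],cv2.COLOR_BGR2HSV); m=np.zeros((400,640),np.uint8); m[195:235,325:375]=(h[195:235,325:375,2]<70)
k,l,st,ce=cv2.connectedComponentsWithStats(m)
for i in range(1,k):
    if st[i,4]>80: print(st[i],ce[i])
E
```

```text
cover 0.58 [416. 232.   1.] [351. 222.]
press_near 0.64 [343. 272.   6.] [380. 229.]
tongue_tip 0.91 [423. 150.   1.] [345. 205.]
cover 0.57 [533. 425.  -2.] [231. 219.]
cover 0.44 [490.  -3.   2.] [386. 228.]
tongue_tip 0.66 [422. 150.  -1.] [332. 255.]
[419.1746619  229.57715817 233.7611998 ] [ 3.14138380e+00 -3.59734861e-05  1.63380466e+00]
[325 195  50  14 468] [348.3525641  199.27991453]
[338 212  28  11 259] [351.16988417 216.95752896]
```

View pics/t6.png

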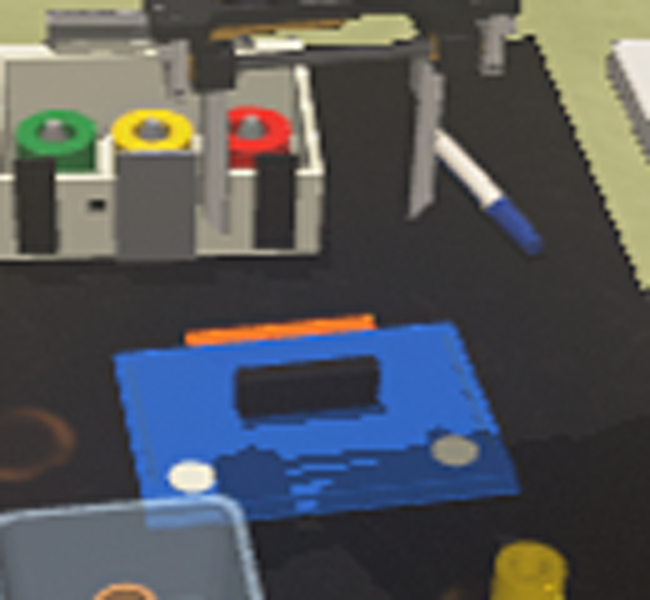

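>>> send_rows([
  [[-1.5, 0, -40], 0, -1],
  [[0, 0, -40], 0, -1],
  [[0, 0, -22], 0, -1],
  [[0, 0, -12], 0, -1],
  [[0, 0, -8], 0, -1],
  [[0, 0, 0], 0, -1],
  [[0, 0, 0], 0, 1],
  [[0, 0, 0], 0, 1],
  [[0, 0, 0], 0, 1],
  [[0, 0, 0], 0, 1],
  [[0, 0, 0], 0, 1],
  [[0, 0, 0], 0, 1],
], squeeze=45)

```text
clock: 27.15
eef_pos: [418.0, 230.1, 112.6]
eef_rot: [3.14, -0.001, 1.635]
wrist_force: [-0.5, -0.6, 7.2]
finger_gap: 79.8
finger_force: 45.0
```

>>> send_rows([
  [[0, 0, 20], 0, 1],
  [[0, 0, 40], 0, 1],
  [[0, 0, 40], 0, 1],
  [[0, 0, 20], -3.5, 1],
  [[6, -18, 0], -3.5, 1],
  [[14, -42, 0], 0, 1],
  [[14, -42, 0], 0, 1],
  [[14, -42, 0], 0, 1],
  [[14, -42, 0], 0, 1],
  [[7, -22, 0], 0, 1],
  [[0, 0, 0], 0, 1],
  [[0, 0, 0], 0, 1],
])

```text
clock: 28.35
eef_pos: [486.3, 21.7, 231.5]
eef_rot: [-3.141, -0.0, 1.511]
wrist_force: [-0.5, -0.3, -2.9]
finger_gap: 79.6
finger_force: 45.0
```

```bash
python3 - <<'E'
from h import *
q=camera("side");p=camera("top");s=read_state();print(s["eef_pos"],s["eef_rot"],s["finger_gap"])
for c in (q,p): show(["cover","press_near","press_far","tongue_tip","edge_near","edge_far"],c)
cv2.imwrite("pics/t7.png",np.hstack([cv2.resize(q["color"][90:210,250:400],None,fx=3,fy=3,interpolation=cv2.INTER_CUBIC),cv2.resize(p["color"][180:300,330:445],None,fx=3,fy=3,interpolation=cv2.INTER_CUBIC)]))
E
```

```text
[486.27081366  22.57481412 231.59642253] [-3.14125998e+00 -1.07708209e-04  1.51310088e+00] 79.72665717304767
cover 0.67 [486.  22. 116.] [321. 149.]
press_near 0.59 [415.  78. 126.] [346. 155.]
press_near 0.42 [416.  76.  65.] [345. 172.]
press_far 0.61 [563.  64. 125.] [295. 155.]
tongue_tip 0.83 [482. -59. 120.] [320. 135.]
tongue_tip 0.56 [547.  -8.   2.] [301. 176.]
tongue_tip 0.43 [680. 204.  -1.] [257. 221.]
tongue_tip 0.16 [559.  67.  66.] [297. 173.]
edge_near 0.58 [420. 105. 125.] [346. 160.]
edge_near 0.23 [484.   1.  -2.] [321. 178.]
edge_far 0.66 [563. 100. 119.] [295. 164.]
cover 0.88 [491.  25. 120.] [382. 219.]
cover 0.35 [413. 108. 117.] [350. 252.]
press_near 0.88 [415.  73. 124.] [364. 250.]
press_far 0.96 [566.  69. 127.] [362. 190.]
edge_near 0.88 [416. 107. 119.] [350. 250.]
edge_far 0.63 [567.  99. 119.] [350. 191.]
```

View pics/t7.png

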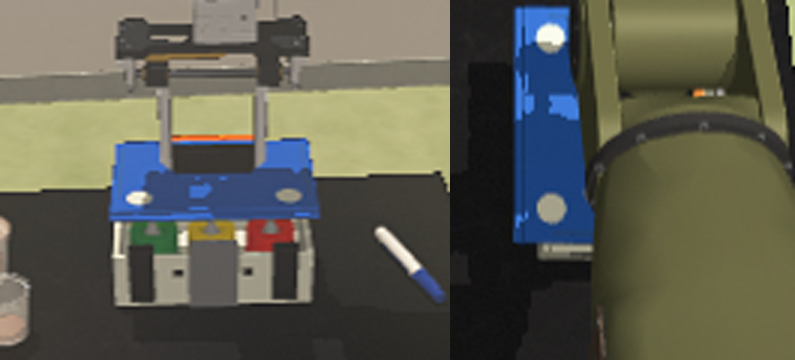

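>>> send_rows([
  [[0, 0, -20], 0, 1],
  [[0, 0, -12], 0, 1],
  [[0, 0, -3], 0, 1],
  [[0, 0, -3], 0, 1],
  [[0, 0, -3], 0, 1],
  [[0, 0, 0], 0, 1],
])

```text
clock: 29.65
eef_pos: [486.9, 21.7, 191.4]
eef_rot: [3.141, 0.0, 1.512]
wrist_force: [-3.2, -2.6, 2.4]
finger_gap: 79.9
finger_force: 45.0
```

>>> send_rows([
  [[0, 0, -3], 0, 1],
  [[0, 0, -2], 0, 1],
  [[0, 0, 0], 0, 1],
])

```text
clock: 29.95
eef_pos: [487.1, 21.2, 186.8]
eef_rot: [3.139, 0.001, 1.512]
wrist_force: [-2.4, -8.7, 6.3]
finger_gap: 79.9
finger_force: 45.0
```

>>> send_rows([
  [[0, 0, -2], 0, 1],
  [[0, 0, -2], 0, 1],
  [[0, 0, -2], 0, 1],
  [[0, 0, 0], 0, 1],
])

```text
clock: 30.35
eef_pos: [487.2, 21.1, 182.2]
eef_rot: [3.139, 0.001, 1.513]
wrist_force: [-10.3, -7.8, 26.8]
finger_gap: 79.6
finger_force: 45.0
```

```bash
python3 - <<'E'
from h import *
q=camera("side");s=read_state();print(s["eef_pos"],s["wrist_force"],s["finger_gap"])
show(["press_near","press_far","tongue_tip","edge_near","edge_far","cover"],q)
cv2.imwrite("pics/t8.png",cv2.resize(q["color"][90:210,250:400],None,fx=5,fy=5,interpolation=cv2.INTER_CUBIC))
E
```

```text
[487.16393327  21.14577894 182.19268444] [-11.05570195  -9.13022926  26.45097579] 79.444891478049
press_far 0.63 [564.  65.  83.] [295. 168.]
tongue_tip 0.38 [564.  99.  81.] [296. 174.]
edge_near 0.56 [680. 204.  -3.] [257. 222.]
edge_far 0.72 [566. 100.  85.] [295. 174.]
cover 0.61 [489.  -2.  -1.] [319. 177.]
cover 0.57 [485.  22.  71.] [321. 162.]
```

View pics/t8.png

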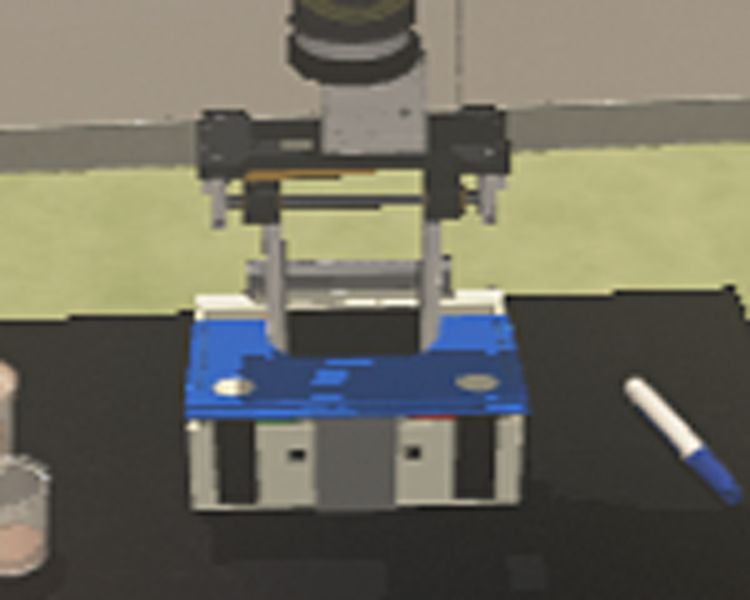

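>>> send_rows([
  [[0, 0, 10], 0, 1],
  [[0, 0, 20], 0, 1],
  [[0, 0, 10], 0, 1],
  [[0, 0, 0], 0, 1],
  [[0, 0, 0], 0, 1],
])

```text
clock: 31.2
eef_pos: [486.4, 22.0, 219.3]
eef_rot: [-3.141, -0.0, 1.512]
wrist_force: [0.7, -0.6, -4.4]
finger_gap: 79.8
finger_force: 45.0
```

```bash
python3 - <<'E'
from h import *
q=camera("side");p=camera("top");s=read_state();print(s["eef_pos"],s["wrist_force"],s["finger_gap"])
for c in(q,p): show(["press_near","press_far","tongue_tip","edge_near","edge_far","cover"],c)
cv2.imwrite("pics/t9.png",cv2.resize(q["color"][90:210,250:400],None,fx=5,fy=5,interpolation=cv2.INTER_CUBIC))
E
```

```text
[486.3087307   21.95612282 218.82806138] [ 0.74660491  0.03039297 -4.25418481] 79.93833866449313
press_near 0.96 [416.  77. 123.] [346. 156.]
press_far 0.23 [419. 106. 126.] [346. 160.]
tongue_tip 0.51 [697. 108. -11.] [253. 204.]
edge_near 0.84 [422. 103. 125.] [345. 160.]
edge_far 0.89 [562. 101. 121.] [296. 163.]
edge_far 0.26 [485.  24. 110.] [321. 151.]
cover 0.73 [485.  25. 107.] [321. 152.]
cover 0.72 [484.  -0.  -5.] [321. 178.]
press_near 0.73 [416. 109. 120.] [349. 250.]
press_near 0.6 [415.  72. 122.] [365. 250.]
press_far 0.55 [566.  70. 121.] [362. 191.]
tongue_tip 0.55 [419.  73. 119.] [364. 249.]
edge_near 0.98 [415. 105. 120.] [351. 251.]
edge_far 0.66 [562. 101. 119.] [350. 193.]
edge_far 0.29 [569.  68. 121.] [363. 190.]
cover 0.88 [490.  24. 112.] [381. 220.]
```

View pics/t9.png

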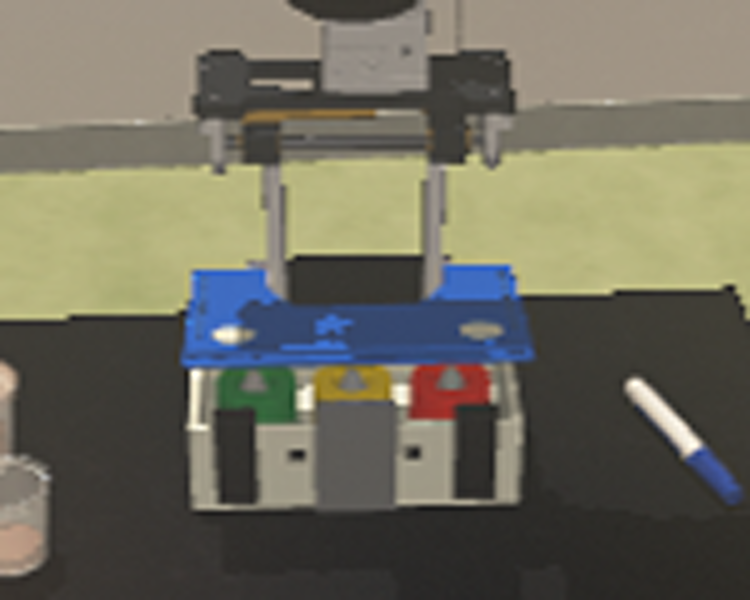

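>>> send_rows([
  [[-0.3, -9, 0], 0, 1],
  [[-0.3, -8.5, 0], 0, 1],
  [[0, 0, -10], 0, 1],
  [[0, 0, -10], 0, 1],
  [[0, 0, -5], 0, 1],
  [[0, 0, -3], 0, 1],
  [[0, 0, 0], 0, 1],
  [[0, 0, 0], 0, 1],
])

```text
clock: 32.7
eef_pos: [486.1, 4.5, 191.8]
eef_rot: [3.141, -0.0, 1.513]
wrist_force: [0.1, 0.3, -3.3]
finger_gap: 79.5
finger_force: 45.0
```

```bash
python3 - <<'E'
from h import *
q=camera("side");p=camera("top");s=read_state();print(s["eef_pos"],s["wrist_force"],s["finger_gap"])
for c in(q,p): show(["press_near","press_far","tongue_tip","edge_near","edge_far","cover"],c)
E
```

```text
[486.08652619   4.45922495 191.93225078] [ 0.25960139 -0.19185512 -3.25847224] 79.54214164687292
press_near 0.95 [416.  58.  95.] [345. 160.]
press_far 0.76 [563.  45.  93.] [295. 161.]
press_far 0.63 [484.   6.  81.] [321. 157.]
press_far 0.25 [564.  86.  96.] [296. 168.]
edge_near 0.66 [420.  88.  98.] [345. 165.]
edge_far 0.87 [564.  83.  92.] [296. 168.]
cover 0.89 [480.   7.  81.] [322. 157.]
press_near 0.82 [419.  56.  98.] [370. 250.]
press_near 0.65 [566.  51.  93.] [368. 193.]
press_far 0.65 [562.  48.  95.] [370. 195.]
edge_near 0.81 [414.  90.  93.] [356. 252.]
edge_near 0.73 [422.   1.   4.] [387. 253.]
edge_far 0.64 [489.   9.  85.] [386. 223.]
edge_far 0.57 [563.  82.  92.] [356. 195.]
cover 0.73 [490.   9.  81.] [386. 223.]
```

>>> send_rows([
  [[-0.2, -3, 0], 0, 1],
  [[-0.2, -3, 0], 0, 1],
  [[-0.2, -3, 0], 0, 1],
  [[-0.2, -3, 0], 0, 1],
  [[0, 0, 0], 0, 1],
])

```text
clock: 33.9
eef_pos: [485.1, -8.0, 191.5]
eef_rot: [-3.141, -0.0, 1.512]
wrist_force: [-0.0, -0.5, -4.6]
finger_gap: 79.6
finger_force: 45.0
```

>>> send_rows([
  [[-0.2, -2.5, 0], 0, 1],
  [[0, 0, 0], 0, 1],
  [[0, 0, 0], 0, 1],
])

```text
clock: 34.2
eef_pos: [484.9, -10.2, 191.5]
eef_rot: [-3.141, 0.0, 1.512]
wrist_force: [0.6, -0.7, -6.7]
finger_gap: 79.6
finger_force: 45.0
```

>>> send_rows([
  [[0, 0, -1.5], 0, 1],
  [[0, 0, 0], 0, 1],
  [[-0.1, -1.5, 0], 0, 1],
  [[-0.1, -1.5, 0], 0, 1],
  [[0, 0, 0], 0, 1],
])

```text
clock: 34.7
eef_pos: [484.9, -11.4, 190.8]
eef_rot: [3.141, -0.004, 1.512]
wrist_force: [-1.4, 20.1, 2.6]
finger_gap: 79.5
finger_force: 45.0
```

```bash
python3 - <<'E'
from h import *
q=camera("side");p=camera("top");s=read_state();print(s["eef_pos"],s["wrist_force"],s["finger_gap"])
for c in(q,p): show(["press_near","press_far","tongue_tip","edge_near","edge_far","cover"],c)
cv2.imwrite("pics/t10.png",np.hstack([cv2.resize(q["color"][90:210,250:400],None,fx=3,fy=3,interpolation=cv2.INTER_CUBIC),cv2.resize(p["color"][180:300,330:445],None,fx=3,fy=3,interpolation=cv2.INTER_CUBIC)]))
E
```

```text
[484.94422764 -11.39249403 190.77104647] [-0.47197885 18.92717424  4.13735089] 79.63104393807384
press_near 0.82 [417.  41.  95.] [344. 157.]
press_far 0.81 [563.  34.  89.] [295. 160.]
press_far 0.44 [486.  -2.  -2.] [320. 177.]
edge_near 0.25 [545.  -8.   2.] [302. 176.]
edge_far 0.65 [543.  -9.   3.] [302. 176.]
edge_far 0.61 [562.  70.  88.] [296. 167.]
cover 0.88 [481.  -9.  81.] [321. 154.]
press_near 0.88 [417.  41.  95.] [376. 250.]
press_near 0.31 [532. 423.  -1.] [231. 219.]
press_far 0.7 [563.  36.  95.] [374. 194.]
edge_near 0.81 [416.  72.  90.] [363. 251.]
edge_near 0.39 [416.  73.  63.] [362. 253.]
edge_far 0.89 [560.  67.  91.] [362. 196.]
cover 0.61 [487.  -7.  82.] [392. 223.]
```

View pics/t10.png

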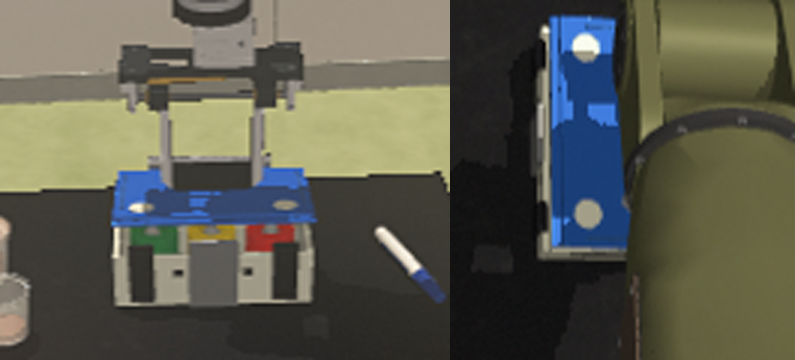

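>>> send_rows([
  [[0, 0.5, -2], 0, 1],
  [[0, 0.5, -2], 0, 1],
  [[0, 0.5, -2], 0, 1],
  [[0, 0, 0], 0, 1],
])

```text
clock: 35.8
eef_pos: [485.3, -10.7, 184.8]
eef_rot: [3.14, -0.002, 1.513]
wrist_force: [1.1, 9.7, 2.5]
finger_gap: 79.8
finger_force: 45.0
```

>>> send_rows([
  [[0, 0.6, -2], 0, 1],
  [[0, 0.6, -2], 0, 1],
  [[0, 0, 0], 0, 1],
])

```text
clock: 36.1
eef_pos: [485.4, -9.7, 181.1]
eef_rot: [3.139, -0.001, 1.513]
wrist_force: [-0.6, 9.0, 5.1]
finger_gap: 79.9
finger_force: 45.0
```

>>> send_rows([
  [[0, 0.6, -1.5], 0, 1],
  [[0, 0.6, -1.5], 0, 1],
  [[0, 0, 0], 0, 1],
])

```text
clock: 36.4
eef_pos: [485.5, -8.7, 178.1]
eef_rot: [3.139, -0.001, 1.513]
wrist_force: [0.5, 7.4, 3.3]
finger_gap: 79.6
finger_force: 45.0
```

```bash
python3 - <<'E'
from h import *
q=camera("side");p=camera("top");s=read_state();print(s["eef_pos"],s["wrist_force"],s["finger_gap"])
for c in(q,p): show(["press_near","press_far","edge_near","edge_far","cover"],c)
cv2.imwrite("pics/t11.png",np.hstack([cv2.resize(q["color"][120:210,270:370],None,fx=4,fy=4,interpolation=cv2.INTER_CUBIC),cv2.resize(p["color"][180:270,340:440],None,fx=4,fy=4,interpolation=cv2.INTER_CUBIC)]))
E
```

```text
[485.46571372  -8.71076757 178.18234139] [0.7566651  6.48761555 4.66459901] 79.71514511098016
press_near 0.72 [415.  42.  76.] [344. 163.]
press_near 0.23 [415.  76.  65.] [346. 172.]
press_far 0.89 [564.  31.  77.] [295. 163.]
edge_near 0.73 [488.  -2.   1.] [320. 176.]
edge_near 0.62 [422.  74.  77.] [343. 169.]
edge_far 0.7 [562.  69.  72.] [296. 171.]
edge_far 0.46 [482. -88.  58.] [319. 147.]
edge_far 0.25 [417.  73.  64.] [345. 172.]
cover 0.93 [483.  -9.  70.] [321. 157.]
cover 0.4 [417.  43.  79.] [344. 162.]
press_near 0.77 [417.  45.  80.] [373. 251.]
press_far 0.8 [563.  37.  78.] [373. 196.]
edge_near 0.78 [413.  76.  73.] [362. 254.]
edge_far 0.95 [563.  66.  73.] [362. 197.]
cover 0.74 [488.  -8.  71.] [392. 224.]
```

View pics/t11.png

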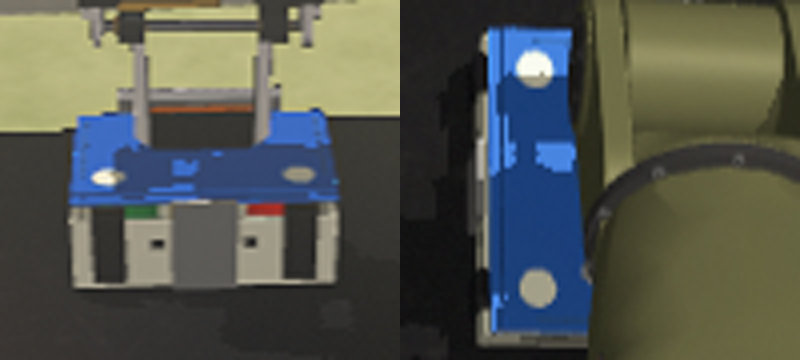

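>>> send_rows([
  [[0, 0.3, -1], 0, 1],
  [[0, 0.2, -1], 0, 1],
  [[0, 0, -1], 0, 1],
  [[0, 0, 0], 0, 1],
  [[0, 0, 0], 0, -1],
  [[0, 0, 0], 0, -1],
  [[0, 0, 0], 0, -1],
  [[0, 0, 0], 0, -1],
])

```text
clock: 37.8
eef_pos: [484.8, -8.8, 174.1]
eef_rot: [-3.142, 0.0, 1.512]
wrist_force: [0.2, 1.1, 0.2]
finger_gap: 94.0
finger_force: 0.0
```

>>> send_rows([
  [[0, 0, 15], 0, -1],
  [[0, 0, 40], 0, -1],
  [[0, 0, 20], 0, 1],
  [[0, 0, 0], 0, 1],
  [[0, 0, 0], 0, 1],
  [[0, 0, 0], 0, 1],
  [[0, 0, 0], 0, 1],
])

```text
clock: 38.5
eef_pos: [484.5, -8.7, 248.1]
eef_rot: [-3.14, -0.0, 1.512]
wrist_force: [-0.7, -0.1, 0.6]
finger_gap: 57.4
finger_force: 0.0
```

```bash
python3 - <<'E'
from h import *
q=camera("side");p=camera("top");s=read_state();print(s["eef_pos"],s["wrist_force"],s["finger_gap"])
for c in(q,p): show(["press_near","press_far","edge_near","edge_far","cover"],c)
E
```

```text
[484.62116653  -8.70457786 248.41104743] [ 0.22975664 -0.00420938  0.30216138] 49.55230189627114
press_near 0.89 [415.  45.  75.] [345. 164.]
press_near 0.24 [564.  72.  69.] [296. 173.]
press_far 0.72 [561.  32.  72.] [296. 165.]
edge_near 0.67 [422.  72.  74.] [343. 169.]
edge_far 0.78 [564.  70.  67.] [296. 173.]
cover 0.78 [485. -10.  63.] [320. 159.]
cover 0.59 [416.  45.  74.] [344. 164.]
press_near 0.44 [418.  75.  64.] [361. 252.]
press_far 0.93 [566.  36.  74.] [373. 195.]
edge_near 0.82 [414.  78.  69.] [360. 253.]
edge_near 0.53 [565.  39.  75.] [372. 196.]
edge_near 0.36 [560.  69.  66.] [361. 198.]
edge_near 0.33 [417.  41.  73.] [375. 251.]
edge_far 0.63 [564.  70.  65.] [360. 197.]
cover 0.62 [488.  -6.  67.] [391. 224.]
cover 0.31 [560.  67.  66.] [361. 199.]
```

>>> send_rows([
  [[-34, 27, 0], 0, 1],
  [[-34, 27, -20], 0, 1],
  [[-0.5, 0, -30], 0, 1],
  [[0, 0, -8], 0, 1],
  [[0, 0, -5], 0, 1],
  [[0, 0, 0], 0, 1],
  [[0, 0, -5], 0, 1],
  [[0, 0, -3], 0, 1],
  [[0, 0, 0], 0, 1],
], squeeze=10)

```text
clock: 40.0
eef_pos: [416.3, 45.1, 178.0]
eef_rot: [-3.141, 0.0, 1.512]
wrist_force: [0.3, 0.5, -0.1]
finger_gap: 0.5
finger_force: 0.0
```

>>> send_rows([
  [[0, 0, -3], 0, 1],
  [[0, 0, -3], 0, 1],
  [[0, 0, -2], 0, 1],
  [[0, 0, 0], 0, 1],
])

```text
clock: 40.4
eef_pos: [416.6, 45.4, 171.3]
eef_rot: [3.141, -0.0, 1.512]
wrist_force: [-8.4, -0.2, 22.7]
finger_gap: 0.3
finger_force: 11.4
```

>>> send_rows([
  [[0, 0, -2], 0, 1],
  [[0, 0, -1], 0, 1],
  [[0, 0, 0], 0, 1],
])

```text
clock: 40.7
eef_pos: [416.5, 45.4, 167.3]
eef_rot: [3.141, -0.0, 1.512]
wrist_force: [1.5, 0.8, 2.9]
finger_gap: 0.8
finger_force: 1.5
```

>>> send_rows([
  [[0, 0, -1.5], 0, 1],
  [[0, 0, -1], 0, 1],
  [[0, 0, 0], 0, 1],
])

```text
clock: 41.0
eef_pos: [416.5, 45.3, 165.3]
eef_rot: [3.141, 0.0, 1.513]
wrist_force: [-1.6, 1.0, 19.4]
finger_gap: 0.4
finger_force: 9.6
```

>>> send_rows([
  [[0, 0, 30], 0, 1],
  [[0, 0, 25], 0, 1],
  [[36, -2, 0], 0, 1],
  [[45, -2.5, 0], 0, 1],
  [[45, -2.5, 0], 0, 1],
  [[17, -1.5, 0], 0, 1],
  [[0, 0, -25], 0, 1],
  [[0, 0, -15], 0, 1],
  [[0, 0, -4], 0, 1],
  [[0, 0, 0], 0, 1],
])

```text
clock: 42.0
eef_pos: [559.0, 36.7, 175.1]
eef_rot: [-3.14, 0.0, 1.512]
wrist_force: [0.7, -0.6, 1.1]
finger_gap: 0.4
finger_force: 0.0
```

>>> send_rows([
  [[0, 0, -2], 0, 1],
  [[0, 0, -2], 0, 1],
  [[0, 0, 0], 0, 1],
])

```text
clock: 42.3
eef_pos: [559.3, 36.8, 171.9]
eef_rot: [3.141, -0.0, 1.512]
wrist_force: [0.1, 0.0, 0.1]
finger_gap: 0.4
finger_force: 0.0
```

>>> send_rows([
  [[0, 0, -2], 0, 1],
  [[0, 0, -1.5], 0, 1],
  [[0, 0, -1], 0, 1],
  [[0, 0, 0], 0, 1],
])

```text
clock: 42.7
eef_pos: [559.2, 36.8, 167.0]
eef_rot: [-3.141, -0.0, 1.512]
wrist_force: [0.4, -0.4, -1.0]
finger_gap: 0.6
finger_force: 0.0
```

>>> send_rows([
  [[0, 0, -1], 0, 1],
  [[0, 0, -1], 0, 1],
  [[0, 0, 0], 0, 1],
])

```text
clock: 43.0
eef_pos: [559.3, 36.8, 165.5]
eef_rot: [3.141, -0.0, 1.512]
wrist_force: [-2.2, 0.1, 4.8]
finger_gap: 0.5
finger_force: 2.3
```

```bash
python3 - <<'E'
from h import *
q=camera("side");s=read_state();print(s["eef_pos"],s["wrist_force"])
show(["press_near","press_far","edge_near","edge_far","clip_near_nose"],q)
cv2.imwrite("pics/t12.png",cv2.resize(q["color"][135:200,275:365],None,fx=8,fy=8,interpolation=cv2.INTER_CUBIC))
E
```

```text
[559.33354789  36.80966608 165.4829152 ] [-2.53277501 -0.28484828  4.45970919]
press_near 0.82 [417.  46.  68.] [344. 166.]
press_far 0.78 [563.  36.  66.] [296. 167.]
press_far 0.18 [482. -10.  61.] [321. 159.]
edge_near 0.77 [420.  75.  64.] [344. 172.]
edge_near 0.53 [564.  35.  64.] [295. 167.]
edge_near 0.52 [528. 421.  16.] [316. 271.]
edge_near 0.32 [487.  -2.  -4.] [320. 178.]
edge_far 0.67 [564.  66.  57.] [296. 175.]
clip_near_nose 0.89 [417.  76.  63.] [345. 173.]
clip_near_nose 0.74 [485.  -4.  -4.] [320. 177.]
```

View pics/t12.png

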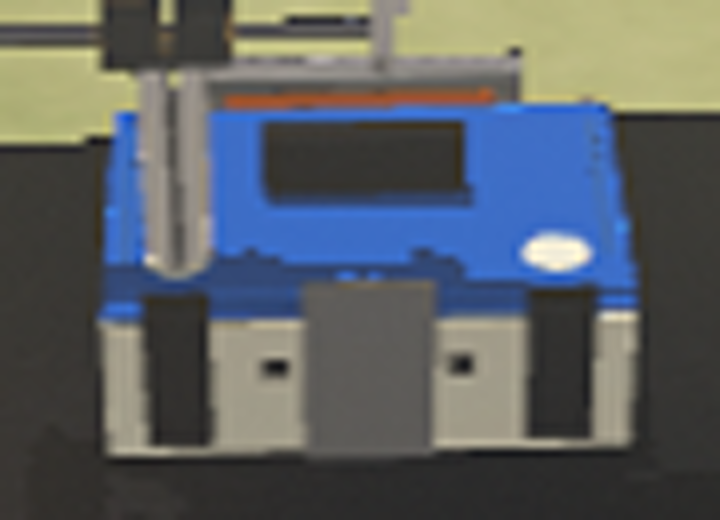

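The cover sits flat under both clips, with clip tops at about (177,292) and (562,290). I'll press the far corner firmly once more.

>>> send_rows([
  [[0, 0, -1.5], 0, 1],
  [[0, 0, 0], 0, 1],
  [[0, 0, 0], 0, 1],
])

```text
clock: 43.6
eef_pos: [559.4, 36.8, 165.4]
eef_rot: [3.141, 0.0, 1.512]
wrist_force: [-10.4, -0.8, 21.3]
finger_gap: 0.4
finger_force: 10.6
```

>>> send_rows([
  [[0, 0, 40], 0, 1],
  [[0, 0, 40], 0, 1],
  [[-20, -40, 10], 0, 1],
  [[-20, -45, 0], 0, 1],
  [[-20, -45, 0], 0, 1],
  [[-20, -45, 0], 0, 1],
  [[-20, -45, 0], 0, 1],
  [[0, -30, 0], 0, 1],
  [[0, 0, 0], 0, 1],
  [[0, 0, 0], 0, 1],
])

```text
clock: 44.6
eef_pos: [459.1, -213.4, 253.4]
eef_rot: [-3.141, -0.0, 1.511]
wrist_force: [0.4, 1.0, 0.3]
finger_gap: 0.1
finger_force: 0.0
```

```bash
python3 - <<'E'
from h import *
q=camera("side");p=camera("top")
for c in(q,p): show(["press_near","press_far","edge_near","edge_far","tongue_tip","clip_near_nose","clip_far_nose"],c)
cv2.imwrite("pics/t13.png",np.hstack([cv2.resize(q["color"][140:200,280:360],None,fx=5,fy=5,interpolation=cv2.INTER_CUBIC)[:300],cv2.resize(p["color"][180:275,350:430],None,fx=5,fy=5,interpolation=cv2.INTER_CUBIC)[85:385]]))
cv2.imwrite("pics/t13.png",np.hstack([cv2.resize(q["color"][140:200,280:360],(400,300),interpolation=cv2.INTER_CUBIC),cv2.resize(p["color"][180:275,345:435],(400,300),interpolation=cv2.INTER_CUBIC)]))
E
```

```text
press_near 0.6 [418.  42.  67.] [343. 166.]
press_near 0.58 [482. -89.  61.] [319. 146.]
press_far 0.82 [563.  35.  63.] [296. 167.]
edge_near 0.95 [421.  73.  62.] [344. 173.]
edge_near 0.47 [418.  76.  65.] [345. 172.]
edge_far 0.71 [566.  72.  57.] [295. 176.]
edge_far 0.6 [680. 205.  -1.] [257. 222.]
edge_far 0.32 [529. 420.   3.] [316. 275.]
tongue_tip 0.91 [482. -88.  62.] [319. 146.]
clip_near_nose 0.78 [417.  75.  65.] [345. 172.]
clip_far_nose 0.66 [560.  67.  65.] [297. 173.]
clip_far_nose 0.23 [699. 105.  -9.] [252. 203.]
press_near 0.93 [414.  42.  65.] [374. 253.]
press_near 0.43 [416.  74.  58.] [361. 253.]
press_far 0.74 [563.  38.  68.] [372. 197.]
press_far 0.4 [415.  74.  67.] [362. 253.]
press_far 0.16 [531. 421.  15.] [231. 219.]
edge_near 0.94 [416.  75.  60.] [361. 253.]
edge_near 0.7 [531. 420.  -2.] [232. 220.]
edge_far 0.59 [563.  66.  60.] [361. 198.]
tongue_tip 0.87 [481. -85.  57.] [421. 226.]
clip_near_nose 0.71 [416.  71.  63.] [363. 253.]
clip_near_nose 0.66 [491.  -4.  63.] [390. 223.]
clip_far_nose 0.79 [559.  65.  65.] [362. 199.]
```

View pics/t13.png

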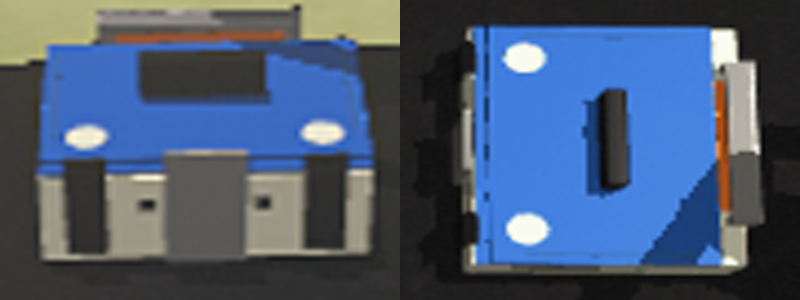

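Both clips lie over the cover's edge (right half, about (468,57) and (470,228)). The tongue is under the lip at (722,140), the cover is flat and the arm is clear.

```bash
python3 -c "from cell import sign_off; print(sign_off())"
```

```text
the job is handed in; nothing more can be done
None
```

I handed the job in, and the sign-off returned no verdict. The one core present is in the tub, the red, yellow and green rolls are each on their own spindle, and the cover sits flat with its tongue under the lip and both clips over its edge. I didn't feel the far clip snap as I pressed it. It looked seated in the last pictures and held at about 21 N.

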